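# Mixed-up lids of the nail boxes

### The arm

A 6-joint arm with a two-finger parallel gripper is mounted at the origin on the work surface. World frame = base frame: x ahead of the robot, y to its left, z up, the work surface at z = 0. Lengths are in m, angles in rad, forces in N, time in s.
With the tool pointing down it reaches from about 0.375 to 0.975 m from the base axis. Payload 3.8 kg.
Tool frame: the origin (TCP) lies at the very end of the fingers, on their centre line; the grasp point (between the pads) lies 19 mm behind it; z points along the fingers, y is the line along which they close (so a half turn about z gives the same grasp; the last joint's range is limited). The gripper opens to 85 mm and grips with 20 to 120 N. Pads are 22 mm wide; open, the fingers measure 114 mm over their backs; the gripper's body (76 mm by 85 mm) begins 54 mm behind the grasp point. The pads swing forward as they close: fully open they stand 13 mm farther back than shut.
Start: joints at [-1.364, 0.264, 1.604, -0, 1.274, -0.037], TCP at [0.163, -0.655, 0.192] pointing down, gripper open.
Joint ranges: [-2.63, 2.63], [-0.94, 2.18], [0.31, 2.57], [-1.31, 4.45], [0, 2.66], [-2.55, 2.55]. Speed limits (rad/s): [2.57, 2.57, 3.14, 3.14, 3.14, 3.14].

### API

Orientations are given as a rotation vector (axis times angle).
In Python, from workcell import bot gives the robot as it stands.
- The arm moves only by the shell command python3 -m creep 'ROWS' [FORCE]. ROWS is JSON, a list of rows, each a list of 5 numbers: the shift along the tool's x, y, z in units of 0.05 m (1.0 is 0.05 m), then the turn about the tool's z in units of 0.1 rad (1.0 is 0.1 rad), then the opening, from 0 (shut) to 1 (fully open). In form: [[tx, ty, tz, spin, hand], ...]. A call has 1 to 20 rows; each row shifts and turns the commanded pose from where the row before left it, along the tool's axes as they then stand; what a row does not reach is not made up. A row lasts 1/8 s, in which the tool goes at most 62.5 mm and 10.7 degrees, less where a joint would pass 70% of its speed; a pose out of reach is approached as far as the arm can. A call with a number of a shift or a turn outside -1 to 1 is refused whole. A call with a gripper value outside its range is refused whole. The fingers move at their own pace and stop on an object; FORCE is the grip in N (left out, the last holds). Time passes only in rows, so rows that do not move let the fingers close. It gives the time, the measured TCP pose, the force, the opening and the grip force at its end, in the units of the state.
- bot.read_state(): the state, without advancing time (a new reading comes with each control period).
- bot.read_camera(name): name is "side" or "top"; returns a dict with "pixels" (384x512x3 uint8, red, green, blue), "vfov" (degrees; the focal length in pixels is half the picture's height over the tangent of half this angle, whatever the lens; pixels are square), "cx", "cy" (the principal point, pixels), "dist_coeffs" ([k1, k2, p1, p2, k3] as OpenCV has them; the pictures are not rectified), "world_to_cam" (4x4, takes a point from world to camera coordinates). Camera axes: x right, y down, z forward; pixel columns grow to the right and rows downward; lengths in m; the calibration is good to about 2 mm. A picture is of the moment at which its call begins. There is no depth.
- bot.finish_job(): hands the job in; it is judged then, once.
Trained networks look in a picture, given as the dict that the camera call returned (one of the last four; its "shot" number tells which), for a name from the list of things; names that differ only in an ending like _2 or _b are one class to them, and where a whole thing is asked for, a point or a joint stands for the part that bears it (a point fixed in the world has none). Each returns a list of dicts, best first, with "score" (0 to 1); they miss things now and then, are a little off and sometimes report something else, mostly with a low value. They report only what shows in the picture. A call takes as long as a camera call. They do not tell look-alikes from the thing itself.
- bot.look_for(target, picture): "bbox" ([left, top, right, bottom] in pixels, round what is visible of it).
- bot.regions_of(target, picture): "mask" (384x512 bool, what is visible of it) and "bbox" ([left, top, right, bottom] in pixels, round what is visible of it).
The state is a dict: "time": time; "q": joint angles; "joint_vel": joint speeds; "joint_torque": joint torques, N m; "tool_pos": TCP position; "tcp_rot": TCP orientation; "wrist_force": force on the tool from outside, world axes, zero at the start; "torque": the same for the moment, N m; "width": opening from 0.0 (shut) to 1.0 (fully open); "grip_force": force on a finger pad.
Only numpy, scipy, OpenCV 4.12 (cv2) and the standard library are available. Lean on these libraries where they do the work, as an engineer would, in place of code of your own. Each camera call takes 0.05 s, during which the arm holds its last target. There are 200 camera calls.

### The job

The lids of the three nail boxes have been put back on the wrong boxes, so none of them closes. Put every lid on the box of its own shape, right way up and fully seated on the rim; the bare cork mat is free to lay a lid on meanwhile. Do not knock over or push about the glue bottle, the wax jar or the turned foot standing among them.

Things in the scene. Friction and masses are not known exactly. Their poses are not given: they have to be found in the camera images.
- round_lid: Round brown wooden lid, 112 mm across, 9 mm thick. Turned knob in the middle: neck 20 mm across, 8 tall, then head 28 mm across, 20 tall (top 37 mm above origin). Locating step below, 82 mm across, 7 mm deep: 7 mm play all round in its own box. Origin: centre of the plate's underside (level with the rim when seated), z up. Starts perched, on its step, on the rim of the long box. 130 g.
- square_lid: Square brown wooden lid, 108 x 108 x 9 mm. Grip bar in the middle: 55 mm along x, 14 mm wide along y, 28 tall (top 37 mm above origin). Locating step below, 78 x 78 mm, 7 mm deep: 7 mm play all round in its own box. Origin: centre of the plate's underside (level with the rim when seated), z up. Fits in any quarter turn. Starts perched, on its step, on the rim of the round box. 150 g.
- long_lid: Long brown wooden lid, 146 (x) x 66 (y) x 9 mm. Grip bar in the middle: 70 mm along x, 14 mm wide along y, 28 tall (top 37 mm above origin). Locating step below, 116 x 36 mm, 7 mm deep: 7 mm play all round in its own box. Origin: centre of the plate's underside (level with the rim when seated), z up. Fits either way round. Starts perched, on its step, on the rim of the square box. 130 g.
- round_box: Round open brown wooden box of brass dome nails: wall 104 mm across outside, 96 mm inside, rim 85 mm above the bench, on a round foot 124 mm across and 10 mm tall. Nails fill it to 30 mm below the rim. Heavy with nails, does not move. Origin: centre of its underside on the bench; z up.
- square_box: Square open brown wooden box of tacks: 100 x 100 mm outside, 92 x 92 mm inside, rim 65 mm above the bench, on a square foot 120 x 120 mm and 10 mm tall. Tacks fill it to 24 mm below the rim. Heavy with nails, does not move. Origin: centre of its underside on the bench; z up, x and y along its sides.
- long_box: Long open brown wooden box of brass pins: 138 mm (x) by 58 mm (y) outside, 130 x 50 mm inside, rim 50 mm above the bench, on a foot 158 x 78 mm and 10 mm tall. Pins fill it to 20 mm below the rim. Heavy with nails, does not move. Origin: centre of its underside on the bench; z up, x along its length.
- cork_mat: Bare cork mat, 160 x 160 mm, 4 mm thick, fixed flat on the bench: the free spot. Origin: centre of its underside (its top is 4 mm higher).
- glue_bottle: White plastic glue bottle, 54 mm across, 150 mm tall, standing loose: leave it where it is. Origin: centre of its underside.
- wax_jar: Amber glass jar with steel cap, 60 mm across, 75 mm tall, standing loose: leave it where it is. Origin: centre of its underside.
- bun_foot: Turned dark-wood furniture foot, 56 mm across, 55 mm tall, standing loose: leave it where it is. Origin: centre of its underside.
Things that resemble listed ones, but are neither listed nor needed, are in the scene too. Leave any blue look-alike of the long_lid alone. What is shaped like the round_lid but white is not meant.

How it is judged:
At the end, for the whole second after the job is handed in: Each of the three lids lies on the box of its own shape, fully seated (underside within 3 mm of the rim's height, tilted less than 3 degrees, centred within 13 mm), released and at rest (horizontal distance between round_lid and round_box below 0.013 m and z of round_lid in the frame of round_box between 0.082 and 0.088 m and angle between each of round_lid, square_lid, long_lid's own z axis and vertical below 0.05 rad and linear speed of each of round_lid, square_lid, long_lid below 0.01 m/s and angular speed of each of round_lid, square_lid, long_lid below 0.1 rad/s and horizontal distance between square_lid and square_box below 0.013 m and z of square_lid in the frame of square_box between 0.062 and 0.068 m and horizontal distance between long_lid and long_box below 0.013 m and z of long_lid in the frame of long_box between 0.047 and 0.053 m); the robot touches nothing.
It fails at once if the glue bottle is knocked over or shifted by more than 30 mm (distance of glue_bottle from where it was at the start of the episode above 0.03 m or angle between glue_bottle's own z axis and vertical above 0.5 rad).
It fails at once if the wax jar is knocked over or shifted by more than 30 mm (distance of wax_jar from where it was at the start of the episode above 0.03 m or angle between wax_jar's own z axis and vertical above 0.5 rad).
It fails at once if the turned foot is knocked over or shifted by more than 30 mm (distance of bun_foot from where it was at the start of the episode above 0.03 m or angle between bun_foot's own z axis and vertical above 0.5 rad).
It also fails if it takes over 109 s, if anything falls off the work surface, if the arm or the gripper's body presses on something with over 40 N, if the wrist force passes 120 N, or if a joint passes its speed limit or range.

## Working session

There is one attempt and no reset: what is moved stays moved. The work goes in short steps, Python scripts to look and compute and a shell command to move; the robot and the scene stay as the last step left them, time stands still between calls to the robot, and variables do not carry over. Pictures are saved under pics/ and viewed, at most 14 in all, crops included, and the job is handed in when it is done.

```bash
ls; mkdir -p pics; python3 - <<'E'
from workcell import bot
import cv2
s=bot.read_state();print(s)
for n in("top","side"):
    p=bot.read_camera(n);cv2.imwrite(f"pics/{n}0.png",cv2.resize(p["pixels"][:,:,::-1],(768,576),interpolation=cv2.INTER_CUBIC))
    print(n,p["vfov"],p["cx"],p["cy"],p["dist_coeffs"],p["world_to_cam"])
    for t in("round_lid","square_lid","long_lid","round_box","square_box","long_box","cork_mat","glue_bottle","wax_jar","bun_foot"):
        print(t,[(round(d["score"],2),[int(x) for x in d["bbox"]]) for d in bot.look_for(t,p)[:3]])
E
```

```text
pics
{'time': 0.0, 'q': array([-1.36385717e+00,  2.64757846e-01,  1.60538518e+00,  3.44963480e-05,
        1.27371606e+00, -3.69004386e-02]), 'joint_vel': array([-8.57873094e-04,  3.26148346e-04,  7.11717445e-04, -4.36092406e-04,
        1.67182760e-04,  4.33890615e-05]), 'joint_torque': array([-3.35186676e-03, -5.15122819e+01, -3.67311466e+01, -3.71333945e-04,
        1.30593919e-02, -5.60365578e-06]), 'tool_pos': array([ 0.16280518, -0.65421684,  0.19105294]), 'tcp_rot': array([-3.11603022e+00, -3.81783366e-01,  2.50524837e-04]), 'wrist_force': array([ 0.18364449, -0.60404836,  0.55537686]), 'torque': array([ 0.00149995, -0.01025243,  0.03316166]), 'grip_force': 0.0, 'width': 0.9998223366854802}
top 45.99660382727707 251.3823014531617 197.31917056856832 [-0.16221789  0.          0.          0.          0.        ] [[ 0.00384464 -0.9999249   0.01163645 -0.08292755]
 [-0.98008145 -0.00607839 -0.19850291  0.48910516]
 [ 0.19855873 -0.01064149 -0.98003122  1.05641077]
 [ 0.          0.          0.          1.        ]]
round_lid [(0.69, [371, 198, 413, 240]), (0.68, [310, 169, 358, 216
[... 584 characters left out ...]
36  -0.43389958 -0.83409852  0.20511671]
 [ 0.53698886  0.63843945 -0.55139643  0.63814834]
 [ 0.          0.          0.          1.        ]]
round_lid [(0.69, [340, 301, 406, 359]), (0.58, [301, 222, 359, 259])]
square_lid [(0.98, [195, 110, 239, 135])]
long_lid [(0.72, [173, 246, 256, 310]), (0.64, [175, 151, 238, 176])]
round_box [(0.95, [197, 126, 235, 157])]
square_box [(0.62, [183, 168, 235, 208])]
long_box [(0.83, [289, 251, 346, 290]), (0.33, [298, 221, 359, 257])]
cork_mat [(0.67, [269, 179, 342, 227])]
glue_bottle [(0.81, [244, 172, 268, 237])]
wax_jar [(0.86, [257, 140, 275, 170]), (0.5, [266, 179, 343, 230]), (0.39, [161, 150, 179, 172])]
bun_foot [(0.54, [161, 149, 180, 170])]
```

View pics/top0.png

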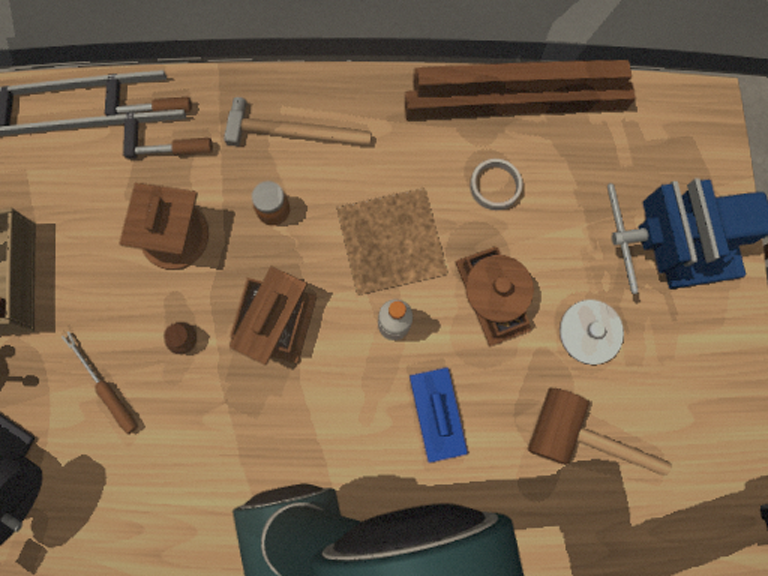

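View pics/side0.png

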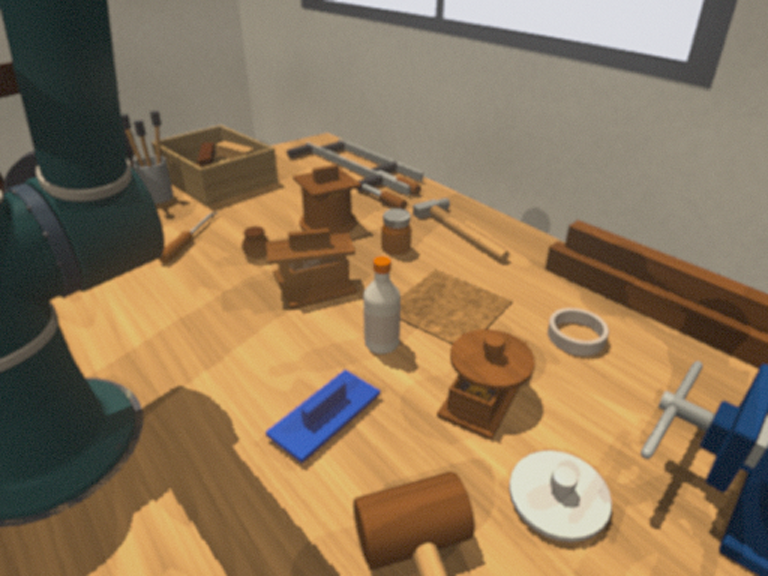

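The top view (768x576) shows the square lid on the round box at (160,225), the long lid on the square box at (268,318) and the round lid on the long box at (500,290). The mat is at (392,240), the glue bottle at (397,318), the jar at (270,203) and the foot at (180,338). The look-alikes are blue at (438,415) and white at (592,330). The side view agrees. Next I fit poses by silhouette in both cameras.

```bash
cat > h.py <<'E'
from workcell import bot
import cv2, numpy as np
from scipy.optimize import minimize
def cyl(d,z0,z1):
    a=np.linspace(0,2*np.pi,48,endpoint=False);c=np.c_[np.cos(a),np.sin(a)]*d/2
    return np.r_[np.c_[c,0*a+z0],np.c_[c,0*a+z1]]
def box(x,y,z0,z1): return np.array([[i*x/2,j*y/2,k] for i in(-1,1) for j in(-1,1) for k in(z0,z1)])
M=1e-3
P=dict(round_lid=[cyl(112,0,9),cyl(20,9,17),cyl(28,17,37),cyl(82,-7,0)],
 square_lid=[box(108,108,0,9),box(55,14,9,37),box(78,78,-7,0)],
 long_lid=[box(146,66,0,9),box(70,14,9,37),box(116,36,-7,0)],
 round_box=[cyl(124,0,10),cyl(104,10,85)],square_box=[box(120,120,0,10),box(100,100,10,65)],
 long_box=[box(158,78,0,10),box(138,58,10,50)],cork_mat=[box(160,160,0,4)],
 glue_bottle=[cyl(54,0,90)],wax_jar=[cyl(60,0,75)],bun_foot=[cyl(56,0,55)])
def proj(p,X):
    f=192/np.tan(np.radians(p["vfov"]/2));K=np.array([[f,0,p["cx"]],[0,f,p["cy"]],[0,0,1]])
    T=p["world_to_cam"];return cv2.projectPoints(X,cv2.Rodrigues(T[:3,:3])[0],T[:3,3],K,np.array(p["dist_coeffs"]))[0][:,0]
def place(v,x,y,z,a):
    c,s=np.cos(a),np.sin(a);v=v*M;return np.c_[c*v[:,0]-s*v[:,1]+x,s*v[:,0]+c*v[:,1]+y,v[:,2]+z]
def render(p,name,x,y,z,a):
    m=np.zeros((384,512),np.uint8)
    big=np.zeros((384*4,512*4),np.uint8)
    for v in P[name]:
        q=(proj(p,place(v,x,y,z,a))+.5)*4-.5
        cv2.fillConvexPoly(big,cv2.convexHull(np.round(q*16).astype(np.int32)),255,shift=4)
    return cv2.resize(big,(512,384),interpolation=cv2.INTER_AREA)/255.
def fit(name,views,x,y,z,a,rot=True):
    """views: list of (picture, mask, ignore)"""
    def cost(t):
        c=0
        for p,m,ig in views:
            r=render(p,name,t[0],t[1],z,t[2] if rot else a);w=~ig
            c+=1-np.minimum(r,m)[w].sum()/np.maximum(r,m)[w].sum()
        return c/len(views)
    best=None
    for a0 in ([a,a+.3,a-.3] if rot else [a]):
        o=minimize(cost,[x,y,a0],method="Nelder-Mead",options=dict(initial_simplex=[[x,y,a0],[x+.02,y,a0],[x,y+.02,a0],[x+.01,y+.01,a0+.2]],xatol=1e-4,fatol=1e-5,maxiter=200))
        if best is None or o.fun<best.fun: best=o
    return best
def ray(p,u,z):
    T=p["world_to_cam"];f=192/np.tan(np.radians(p["vfov"]/2));K=np.array([[f,0,p["cx"]],[0,f,p["cy"]],[0,0,1]])
    d=cv2.undistortPoints(np.array([[u]],float),K,np.array(p["dist_coeffs"]))[0,0]
    R=T[:3,:3];o=-R.T@T[:3,3];d=R.T@np.r_[d,1];return (o+d*(z-o[2])/d[2])[:2]
def mask(name,p,near,z):
    """detected mask whose bbox centre is nearest to world point"""
    e=proj(p,np.array([[near[0],near[1],z]]))[0];b=None
    for d in bot.regions_of(name,p):
        l,t,r,bb=d["bbox"];k=np.hypot((l+r)/2-e[0],(t+bb)/2-e[1])
        if b is None or k<b[0]: b=(k,d["mask"])
    return b[1] if b and b[0]<25 else None
E
cat > m0.py <<'E'
from h import *
tp,sp=bot.read_camera("top"),bot.read_camera("side")
L=dict(round_lid=((500,290),.057,0),square_lid=((158,218),.092,0.1),long_lid=((268,316),.072,1.0))
g={}
for n,(u,z,a) in L.items():
    x,y=ray(tp,np.array(u)/1.5,z+.009);V=[]
    for p in(tp,sp):
        m=mask(n,p,(x,y),z)
        if m is not None: V.append((p,m,np.zeros_like(m)))
    print(n,"init",round(x,3),round(y,3),len(V))
    for vv in([V]+[[v] for v in V]):
        o=fit(n,vv,x,y,z,a,n!="round_lid");print("  ",o.x.round(4),round(o.fun,3))
        if vv is V: g[n]=o.x
B=dict(round_box=("square_lid",.092,0),square_box=("long_lid",.072,1.2),long_box=("round_lid",.057,.3),cork_mat=(None,0,.15),glue_bottle=(None,0,0),wax_jar=(None,0,0),bun_foot=(None,0,0))
U=dict(cork_mat=(392,240),glue_bottle=(397,330),wax_jar=(273,215),bun_foot=(182,343),round_box=(175,240),square_box=(268,325),long_box=(496,305))
for n,(l,z,a) in B.items():
    x,y=ray(tp,np.array(U[n])/1.5,.0);V=[]
    for p in(tp,sp):
        m=mask(n,p,(x,y),.03)
        if m is None: continue
        ig=render(p,l,g[l][0],g[l][1],z,g[l][2])>.02 if l else np.zeros_like(m)
        if l=="square_lid" or 1:ig=cv2.dilate(ig.astype(np.uint8),np.ones((3,3)))>0
        V.append((p,m,ig))
    print(n,"init",round(x,3),round(y,3),len(V))
    for vv in([V]+[[v] for v in V] if len(V)>1 else [V]):
        if vv:
            o=fit(n,vv,x,y,0,a,n in("square_box","long_box","cork_mat"));print("  ",o.x.round(4),round(o.fun,3))
E
python3 m0.py
```

```text
round_lid init 0.497 -0.279 2
   [ 0.5015 -0.2795  0.0667] 0.031
   [ 0.5016 -0.2794  0.0727] 0.032
   [ 0.5015 -0.2796  0.065 ] 0.028
square_lid init 0.605 0.275 2
   [ 0.6073  0.2767 -0.1583] 0.068
   [ 0.6078  0.276  -0.1573] 0.036
   [ 0.6066  0.2786 -0.1643] 0.09
long_lid init 0.45 0.092 2
   [ 0.4524  0.093  -0.4365] 0.065
   [ 0.453   0.0933 -0.4374] 0.061
   [0.4516 0.0927 2.7145] 0.065
round_box init 0.598 0.274 2
   [0.6069 0.2775 0.1016] 0.11
   [0.6069 0.2775 0.1998] 0.05
   [0.6156 0.2923 0.2975] 0.106
square_box init 0.448 0.104 2
   [0.4558 0.0953 1.3308] 0.057
   [0.4552 0.0953 1.331 ] 0.083
   [0.4569 0.0959 1.3217] 0.024
long_box init 0.485 -0.285 2
   [ 0.5015 -0.2792  0.3606] 0.08
   [ 0.5013 -0.279   0.3562] 0.12
   [ 0.5023 -0.28    0.3541] 0.034
cork_mat init 0.599 -0.107 2
   [ 0.598  -0.1052  0.2347] 0.072
   [ 0.5976 -0.1051  0.2368] 0.024
   [ 0.5982 -0.1045  0.2193] 0.116
glue_bottle init 0.441 -0.115 2
   [ 0.4515 -0.1078  0.1368] 0.147
   [ 0.4509 -0.1078  0.1383] 0.087
   [ 0.4539 -0.1047  0.1077] 0.188
wax_jar init 0.643 0.102 2
   [0.6539 0.1028 0.077 ] 0.129
   [0.6498 0.1014 0.0448] 0.162
   [0.6547 0.1038 0.0877] 0.093
bun_foot init 0.416 0.25 2
   [0.4251 0.2526 0.0832] 0.357
   [0.4199 0.2439 0.0544] 0.303
   [0.4277 0.2623 0.0791] 0.398
```

```bash
python3 - <<'E'
from h import *
out=[]
S=[("round_lid",.5015,-.2795,.057,0),("square_lid",.6073,.2767,.092,-.158),("long_lid",.4524,.093,.072,-.4365),("round_box",.6069,.2775,0,0),("square_box",.4555,.0953,0,1.33),("long_box",.5015,-.2792,0,.36),("cork_mat",.598,-.105,0,.235),("glue_bottle",.4515,-.1078,0,0),("wax_jar",.653,.1028,0,0),("bun_foot",.425,.2526,0,0)]
for n,c in(("top",(70,110,370,250)),("side",(150,100,370,310))):
    p=bot.read_camera(n);k=2.6
    im=cv2.resize(p["pixels"][:,:,::-1][c[1]:c[3],c[0]:c[2]],None,fx=k,fy=k,interpolation=cv2.INTER_CUBIC)
    for s in S:
        for v in P[s[0]]:
            q=((proj(p,place(v,*s[1:]))-c[:2]+.5)*k).astype(np.int32)
            cv2.polylines(im,[cv2.convexHull(q)],True,(0,255,0) if "lid" in s[0] else (255,255,0),1)
    cv2.imwrite(f"pics/ov_{n}.png",im);print(im.shape)
E
```

```text
(364, 780, 3)
(546, 572, 3)
```

View pics/ov_top.png

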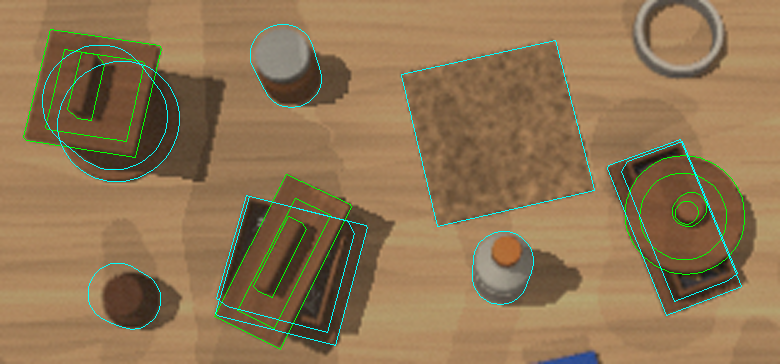

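View pics/ov_side.png

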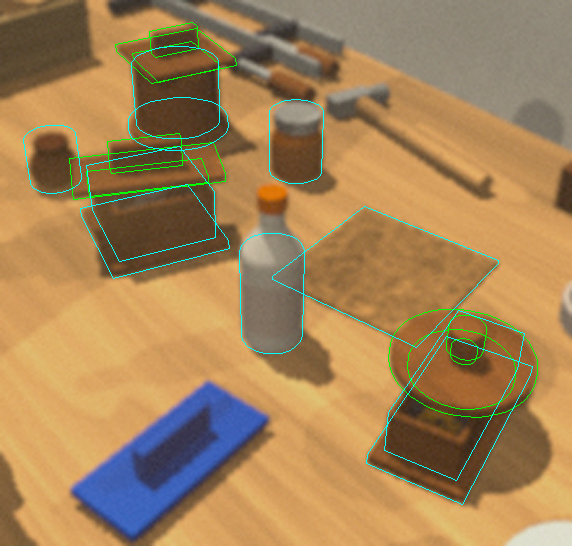

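The outlines match the picture. The square lid's bar runs along its x at yaw -0.158, and the long lid is at -0.437. First I move the round lid to the mat.

```bash
cat > go.py <<'E'
import sys,numpy as np
from scipy.spatial.transform import Rotation as R
from workcell import bot
s=bot.read_state();r=R.from_rotvec(s["tcp_rot"]);m=r.as_matrix();th=np.arctan2(m[1,0],m[0,0])
print("t %.2f pos %s th %.4f tilt %.4f w %.3f grip %.1f F %s q6 %.2f"%(s["time"],s["tool_pos"].round(4),th,np.arccos(-m[2,2]),s["width"],s["grip_force"],s["wrist_force"].round(1),s["q"][5]))
for a in sys.argv[1:]:
    x,y,z,t=map(float,a.split(","))
    d=np.array([x,y,z])-s["tool_pos"];c,sn=np.cos(t),np.sin(t)
    u=np.array([c*d[0]+sn*d[1],sn*d[0]-c*d[1],-d[2]])/.05
    print(a,"spin",round((th-t)/.1,2),"then shift units",u.round(2))
E
python3 go.py .5015,-.2795,.19,.2437 .5015,-.2795,.07,.2437
```

```text
t 2.30 pos [ 0.1629 -0.655   0.1924] th 0.2438 tilt 0.0000 w 1.002 grip 0.0 F [ 0.6 -0.1 -0.6] q6 -0.04
.5015,-.2795,.19,.2437 spin 0.0 then shift units [ 8.38 -5.65  0.05]
.5015,-.2795,.07,.2437 spin 0.0 then shift units [ 8.38 -5.65  2.45]
```

```bash
python3 -m creep '[[0.6,-0.41,0,0,0.75],[0.7,-0.47,0,0,0.75],[0.7,-0.47,0,0,0.75],[0.7,-0.47,0,0,0.75],[0.7,-0.47,0,0,0.75],[0.7,-0.47,0,0,0.75],[0.7,-0.47,0,0,0.75],[0.7,-0.47,0,0,0.75],[0.7,-0.47,0,0,0.75],[0.7,-0.47,0,0,0.75],[0.7,-0.47,0,0,0.75],[0.5,-0.34,0,0,0.75],[0.28,-0.2,0,0,0.75],[0,0,0,0,0.75],[0,0,0,0,0.75],[0,0,0,0,0.75]]' 30; python3 go.py .5015,-.2795,.07,.2437
```

```text
time: 4.3
tool_pos: [0.5006, -0.2807, 0.1924]
tcp_rot: [3.118, 0.38, -0.001]
wrist_force: [0.3, -0.3, -0.4]
width: 0.75
grip_force: 0.0
t 4.30 pos [ 0.5006 -0.2807  0.1924] th 0.2424 tilt 0.0004 w 0.750 grip 0.0 F [ 0.3 -0.3 -0.4] q6 0.77
.5015,-.2795,.07,.2437 spin -0.01 then shift units [ 0.02 -0.02  2.45]
```

```bash
python3 -m creep '[[0.02,-0.02,0.5,0,0.75],[0,0,0.6,0,0.75],[0,0,0.6,0,0.75],[0,0,0.4,0,0.75],[0,0,0.2,0,0.75],[0,0,0.15,0,0.75],[0,0,0,0,0.75],[0,0,0,0,0.1],[0,0,0,0,0.1],[0,0,0,0,0.1],[0,0,0,0,0.1],[0,0,0,0,0.1],[0,0,0,0,0.1]]' 30; python3 go.py
```

```text
time: 5.92
tool_pos: [0.5021, -0.2785, 0.0699]
tcp_rot: [-3.118, -0.382, 0.0]
wrist_force: [-0.2, 0.2, 0.0]
width: 0.101
grip_force: 0.0
t 5.92 pos [ 0.5021 -0.2785  0.0699] th 0.2438 tilt 0.0000 w 0.101 grip 0.0 F [-0.2  0.2  0. ] q6 0.78
```

The gripper shut without holding anything, so I look before going on.

```bash
python3 - <<'E'
from h import *
o=[]
for n,c in(("top",(290,140,410,260)),("side",(270,170,390,290))):
    p=bot.read_camera(n)
    q=((proj(p,np.array([[.5021,-.2785,.07]]))[0]-c[:2]+.5)*3.3).astype(int)
    im=cv2.resize(p["pixels"][:,:,::-1][c[1]:c[3],c[0]:c[2]],None,fx=3.3,fy=3.3,interpolation=cv2.INTER_CUBIC)
    cv2.circle(im,tuple(int(v) for v in q),3,(0,255,0),-1);o.append(im)
cv2.imwrite("pics/miss.png",np.hstack(o))
E
```

```text
(no output)
```

View pics/miss.png

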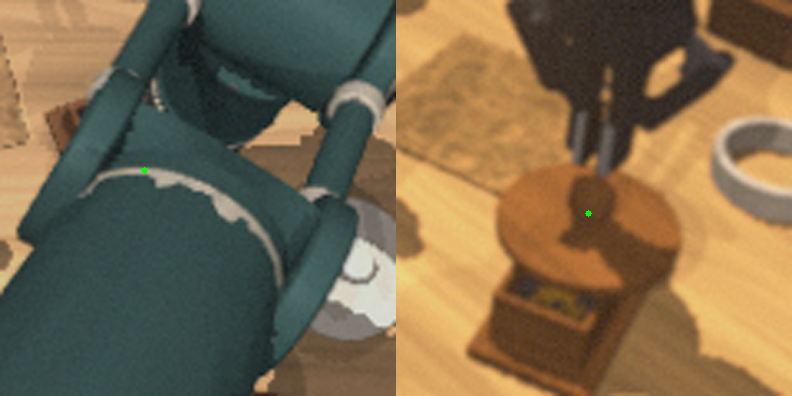

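The side crop shows the shut fingertips at about (595,170), where the reported TCP projects to (588,213), and the knob is untouched. The real tip is therefore either about 34 mm higher than reported or farther from the camera. I'll raise the arm and compare tip pixels at several poses to tell which.

```bash
python3 - <<'E'
from h import *
p=bot.read_camera("side");cv2.imwrite("a1.png",p["pixels"][:,:,::-1]);print(bot.read_state()["tool_pos"])
E
python3 -m creep '[[0,0,-0.5,0,0],[0,0,-0.6,0,0],[0,0,-0.6,0,0],[0,0,-0.5,0,0],[0,0,-0.2,0,0],[0,0,0,0,0],[0,0,0,0,0]]'
python3 - <<'E'
from h import *
p=bot.read_camera("side");cv2.imwrite("a2.png",p["pixels"][:,:,::-1]);print(bot.read_state()["tool_pos"])
E
python3 go.py .598,-.105,.19,.2437
```

```text
[ 0.50203828 -0.27851719  0.0698228 ]
time: 6.95
tool_pos: [0.5013, -0.278, 0.1884]
tcp_rot: [-3.117, -0.382, 0.003]
wrist_force: [-0.8, -0.4, 0.3]
width: 0.004
grip_force: 0.0
[ 0.50119177 -0.27801678  0.18820922]
t 7.00 pos [ 0.5012 -0.278   0.1882] th 0.2438 tilt 0.0027 w -0.001 grip 0.0 F [-0.5  0.3 -0.3] q6 0.78
.598,-.105,.19,.2437 spin 0.0 then shift units [ 2.71 -2.89 -0.04]
```

```bash
python3 -m creep '[[0.4,-0.43,0,0,0],[0.6,-0.64,0,0,0],[0.6,-0.64,0,0,0],[0.6,-0.64,0,0,0],[0.51,-0.54,0.3,0,0],[0,0,0.5,0,0],[0,0,0.5,0,0],[0,0,0.5,0,0],[0,0,0.4,0,0],[0,0,0.3,0,0],[0,0,0,0,0],[0,0,0,0,0]]'
python3 - <<'E'
from h import *
p=bot.read_camera("side");cv2.imwrite("a3.png",p["pixels"][:,:,::-1]);s=bot.read_state()["tool_pos"];print(s)
o=[]
for i,t in enumerate(([.5020,-.2785,.0698],[.5012,-.278,.1885],s)):
    im=cv2.imread(f"a{i+1}.png");q=proj(p,np.array([t],float))[0];c=np.round(q-[30,60]).astype(int);c=np.maximum(c,0)
    print(q,c);r=cv2.resize(im[c[1]:c[1]+95,c[0]:c[0]+62],None,fx=4,fy=4,interpolation=cv2.INTER_CUBIC)
    cv2.circle(r,tuple(int(v) for v in (q-c+.5)*4),3,(0,255,0),-1);o.append(r)
cv2.imwrite("pics/tips.png",np.hstack(o))
E
```

```text
time: 8.5
tool_pos: [0.5994, -0.1058, 0.0657]
tcp_rot: [3.118, 0.382, 0.002]
wrist_force: [0.4, -0.7, -0.4]
width: -0.001
grip_force: 0.0
[ 0.59970956 -0.10588447  0.06604965]
[327.74229784 234.41932816] [298 174]
[335.12295527 184.28931698] [305 124]
[301.26443777 182.12294617] [271 122]
```

View pics/tips.png

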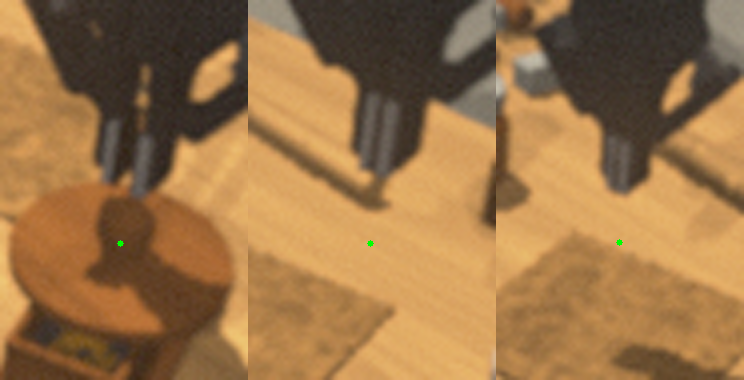

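```bash
python3 - <<'E'
from h import *
from scipy.optimize import least_squares
p=bot.read_camera("side")
t=np.array([[.5020,-.2785,.0698],[.5012,-.278,.1885],[.5997,-.1059,.066]])
q=proj(p,t)+np.array([[7,-55],[6,-68],[2,-51]])/4
f=lambda d:(proj(p,t+d)-q).ravel()
r=least_squares(f,[0,0,0]);print(r.x,r.fun.round(2));print(np.sqrt(np.diag(np.linalg.inv(r.jac.T@r.jac))))
for d in([0,0,.034],[0,0,.032],[.033,.04,0]):print(d,f(np.array(d)).round(1))
E
python3 go.py
```

```text
[-2.39017705e-03 -1.63625822e-05  3.63976715e-02] [-0.3  -0.08  0.31 -0.13 -0.05  0.27]
[0.00942701 0.00728518 0.0076872 ]
[0, 0, 0.034] [0.4 0.4 1.  0.6 0.6 0.8]
[0, 0, 0.032] [0.2 1.2 0.9 1.6 0.5 1.5]
[0.033, 0.04, 0] [-5.5 -2.7 -6.2  2.1 -2.3  1.8]
t 8.60 pos [ 0.5998 -0.1059  0.0662] th 0.2437 tilt 0.0023 w 0.001 grip 0.0 F [-0.1 -0.2  0.1] q6 1.11
```

The fit puts the real fingertips about 35 mm above the reported TCP, with no xy error. A light touch on the mat (top at 4 mm) will confirm it.

```bash
python3 -m creep '[[0,0,0.5,0,0],[0,0,0.5,0,0],[0,0,0.4,0,0],[0,0,0.2,0,0],[0,0,0,0,0],[0,0,0,0,0]]'; for i in 1 2; do python3 go.py; done
python3 -m creep '[[0,0,0.05,0,0],[0,0,0,0,0]]' | grep -E "pos|wrist"
python3 -m creep '[[0,0,0.05,0,0],[0,0,0,0,0]]' | grep -E "pos|wrist"
python3 -m creep '[[0,0,0.04,0,0],[0,0,0,0,0]]' | grep -E "pos|wrist"
```

```text
time: 9.35
tool_pos: [0.5997, -0.1058, -0.0142]
tcp_rot: [3.118, 0.382, 0.002]
wrist_force: [0.2, 0.8, 0.7]
width: -0.001
grip_force: 0.0
t 9.35 pos [ 0.5997 -0.1058 -0.0142] th 0.2438 tilt 0.0016 w -0.001 grip 0.0 F [0.2 0.8 0.7] q6 1.11
t 9.35 pos [ 0.5997 -0.1058 -0.0142] th 0.2438 tilt 0.0016 w -0.001 grip 0.0 F [0.2 0.8 0.7] q6 1.11
tool_pos: [0.599, -0.1057, -0.0172]
wrist_force: [0.8, -0.1, -0.3]
tool_pos: [0.5984, -0.1055, -0.0204]
wrist_force: [-0.1, 0.8, -0.3]
tool_pos: [0.5985, -0.1056, -0.0224]
wrist_force: [-0.1, 0.3, -0.0]
```

```bash
for i in 1; do
python3 -m creep '[[0,0,0.04,0,0],[0,0,0,0,0]]' | grep -E "pos|wrist"
python3 -m creep '[[0,0,0.04,0,0],[0,0,0,0,0]]' | grep -E "pos|wrist"
python3 -m creep '[[0,0,0.04,0,0],[0,0,0,0,0]]' | grep -E "pos|wrist"; done
```

```text
tool_pos: [0.5985, -0.1056, -0.0243]
wrist_force: [0.8, 0.3, -0.4]
tool_pos: [0.5985, -0.1056, -0.0263]
wrist_force: [-0.2, -0.4, 0.2]
tool_pos: [0.5985, -0.1056, -0.0283]
wrist_force: [0.3, -0.2, 0.1]
```

```bash

python3 -m creep '[[0,0,0.03,0,0],[0,0,0,0,0]]' | grep -E "pos|wrist"
python3 -m creep '[[0,0,0.03,0,0],[0,0,0,0,0]]' | grep -E "pos|wrist"
python3 -m creep '[[0,0,0.03,0,0],[0,0,0,0,0]]' | grep -E "pos|wrist"
```

```text
tool_pos: [0.5986, -0.1056, -0.0298]
wrist_force: [-0.5, 0.6, 0.5]
tool_pos: [0.5985, -0.1056, -0.0313]
wrist_force: [0.0, -0.8, -0.5]
tool_pos: [0.5986, -0.1056, -0.0328]
wrist_force: [-0.1, 0.1, -0.1]
```

```bash

python3 -m creep '[[0,0,0.03,0,0],[0,0,0,0,0]]' | grep -E "pos|wrist"
```

```text
tool_pos: [0.5986, -0.1056, -0.0343]
wrist_force: [-0.7, -0.7, 0.2]
```

```bash
for i in 1; do
python3 -m creep '[[0,0,0.03,0,0],[0,0,0,0,0]]' | grep -E "pos|wrist"
python3 -m creep '[[0,0,0.03,0,0],[0,0,0,0,0]]' | grep -E "pos|wrist"; done
python3 - <<'E'
from h import *
p=bot.read_camera("side");s=bot.read_state()["tool_pos"];print(s)
im=p["pixels"][:,:,::-1];c=(255,135)
r=cv2.resize(im[c[1]:c[1]+90,c[0]:c[0]+100],None,fx=5,fy=5,interpolation=cv2.INTER_CUBIC)
for h,k in((0.004,(0,255,0)),(0.014,(255,255,0))):
    q=proj(p,np.array([[s[0],s[1],h]]))[0];cv2.circle(r,tuple(int(v) for v in (q-c+.5)*5),3,k,-1)
cv2.imwrite("pics/touch.png",r)
E
```

```text
tool_pos: [0.5989, -0.1056, -0.0348]
wrist_force: [-2.0, 0.2, 5.0]
tool_pos: [0.5989, -0.1056, -0.0349]
wrist_force: [-5.6, 0.7, 14.1]
[ 0.59888279 -0.10563359 -0.03486194]
```

View pics/touch.png

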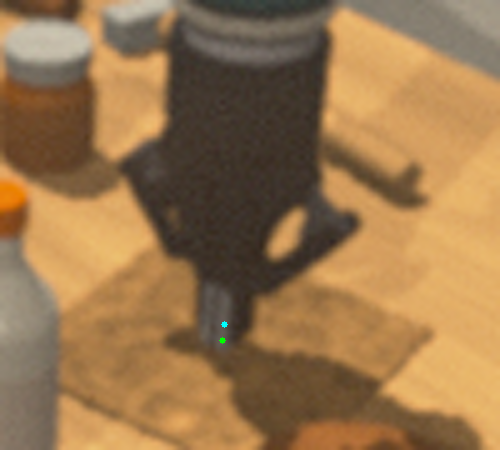

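Contact came at a reported z of -0.0346 on the 4 mm mat, so true tip z = reported + 38.6 mm. The picture shows the tip at (222,345), right where the xy projection puts it. I go back to the round lid with that correction.

```bash
python3 -m creep '[[0,0,-0.3,0,0],[0,0,-0.6,0,0.6],[0,0,-0.6,0,0.6],[0,0,-0.6,0,0.6],[0,0,-0.5,0,0.6],[-0.4,0.43,-0.2,0,0.6],[-0.6,0.64,0,0,0.6],[-0.6,0.64,0,0,0.6],[-0.6,0.64,0,0,0.6],[-0.5,0.54,0,0,0.6],[0,0,0,0,0.6],[0,0,0,0,0.6]]'; python3 go.py .5015,-.2795,.0315,.2437
```

```text
time: 13.9
tool_pos: [0.5028, -0.2782, 0.1032]
tcp_rot: [-3.118, -0.381, -0.001]
wrist_force: [-0.8, 0.5, 0.4]
width: 0.604
grip_force: 0.0
t 13.90 pos [ 0.5028 -0.2782  0.1032] th 0.2431 tilt 0.0007 w 0.604 grip 0.0 F [-0.8  0.5  0.4] q6 0.78
.5015,-.2795,.0315,.2437 spin -0.01 then shift units [-0.03  0.02  1.43]
```

```bash
python3 -m creep '[[-0.03,0.02,0.4,0,0.6],[0,0,0.5,0,0.6],[0,0,0.33,0,0.6],[0,0,0.2,0,0.6],[0,0,0,0,0.6],[0,0,0,0,0.2],[0,0,0,0,0.2],[0,0,0,0,0.2],[0,0,0,0,0.2],[0,0,0,0,0.2]]' 40; python3 go.py
```

```text
time: 15.15
tool_pos: [0.5023, -0.2804, 0.0325]
tcp_rot: [3.117, 0.382, 0.003]
wrist_force: [0.9, -0.9, 5.5]
width: 0.313
grip_force: 39.9
t 15.15 pos [ 0.5023 -0.2804  0.0325] th 0.2438 tilt 0.0023 w 0.313 grip 39.9 F [ 0.9 -0.9  5.5] q6 0.77
```

```bash
python3 -m creep '[[0,0,-0.2,0,0.2],[0,0,-0.5,0,0.2],[0,0,-0.5,0,0.2],[0,0,-0.4,0,0.2],[0.4,-0.43,0,0,0.2],[0.5,-0.53,0,0,0.2],[0.6,-0.64,0,0,0.2],[0.6,-0.64,0,0,0.2],[0.4,-0.43,0,0,0.2],[0.2,-0.22,0,0,0.2],[0,0,0.4,0,0.2],[0,0,0.5,0,0.2],[0,0,0.5,0,0.2],[0,0,0.4,0,0.2],[0,0,0.3,0,0.2],[0,0,0.2,0,0.2],[0,0,0.1,0,0.2],[0,0,0,0,0.2]]'; python3 go.py .598,-.105,0,.2437
```

```text
time: 17.4
tool_pos: [0.5977, -0.107, -0.0085]
tcp_rot: [3.118, 0.382, 0.0]
wrist_force: [-0.1, 0.9, -0.8]
width: 0.308
grip_force: 39.7
t 17.40 pos [ 0.5977 -0.107  -0.0085] th 0.2439 tilt 0.0003 w 0.308 grip 39.7 F [-0.1  0.9 -0.8] q6 1.11
.598,-.105,0,.2437 spin 0.0 then shift units [ 0.01 -0.04 -0.17]
```

```bash
python3 -m creep '[[0,0,0.06,0,0.2],[0,0,0.03,0,0.2],[0,0,0,0,0.2],[0,0,0,0,0.6],[0,0,0,0,0.6],[0,0,0,0,0.6],[0,0,-0.4,0,0.6],[0,0,-0.6,0,0.6],[0,0,-0.6,0,0.6],[0,0,-0.6,0,0.6],[0,0,-0.6,0,0.6],[0,0,-0.4,0,0.6],[0,0,0,0,0.6]]'; python3 go.py .4524,.093,.17,-.4365
```

```text
time: 19.02
tool_pos: [0.5992, -0.1073, 0.1498]
tcp_rot: [3.117, 0.382, 0.008]
wrist_force: [-0.7, 0.2, -0.6]
width: 0.602
grip_force: 0.0
t 19.02 pos [ 0.5992 -0.1073  0.1498] th 0.2438 tilt 0.0051 w 0.602 grip 0.0 F [-0.7  0.2 -0.6] q6 1.11
.4524,.093,.17,-.4365 spin 6.8 then shift units [-4.36 -2.39 -0.4 ]
```

```bash
python3 -m creep '[[0,0,0,0.85,0.6],[0,0,0,0.85,0.6],[0,0,0,0.85,0.6],[0,0,0,0.85,0.6],[0,0,0,0.85,0.6],[0,0,0,0.85,0.6],[0,0,0,0.85,0.6],[0,0,0,0.85,0.6],[-0.56,-0.3,0,0,0.6],[-0.7,-0.4,0,0,0.6],[-0.7,-0.4,0,0,0.6],[-0.7,-0.4,0,0,0.6],[-0.7,-0.4,0,0,0.6],[-0.6,-0.3,0,0,0.6],[-0.4,-0.2,0,0,0.6],[0,0,0,0,0.6],[0,0,0,0,0.6]]'; python3 go.py .4524,.093,.0465,-.4365
python3 - <<'E'
from h import *
for n in("top","side"):
    p=bot.read_camera(n)
    for t,z,u,a in(("long_box",0,(.5015,-.279),.36),("round_lid",.011,(.598,-.106),0)):
        m=mask(t,p,u,.03)
        if m is None: print(n,t,None);continue
        o=fit(t,[(p,m,np.zeros_like(m))],*u,z,a,t=="long_box");print(n,t,o.x.round(4),round(o.fun,3))
E
```

```text
time: 21.15
tool_pos: [0.4504, 0.0935, 0.1462]
tcp_rot: [3.067, -0.679, -0.001]
wrist_force: [0.1, -0.4, 0.2]
width: 0.602
grip_force: 0.0
t 21.15 pos [0.4504 0.0935 0.1462] th -0.4359 tilt 0.0011 w 0.602 grip 0.0 F [ 0.1 -0.4  0.2] q6 2.16
.4524,.093,.0465,-.4365 spin 0.01 then shift units [ 0.04 -0.01  1.99]
top long_box [ 0.5008 -0.2779  0.3617] 0.032
top round_lid [ 0.5962 -0.1065 -0.0194] 0.031
side long_box [ 0.5025 -0.2785  0.371 ] 0.056
side round_lid [ 0.5963 -0.1064 -0.0301] 0.038
```

```bash
python3 -m creep '[[0.04,-0.01,0.4,0,0.6],[0,0,0.5,0,0.6],[0,0,0.5,0,0.6],[0,0,0.35,0,0.6],[0,0,0.22,0,0.6],[0,0,0,0,0.6],[0,0,0,0,0],[0,0,0,0,0],[0,0,0,0,0],[0,0,0,0,0],[0,0,0,0,0]]' 40; python3 go.py
```

```text
time: 22.82
tool_pos: [0.4535, 0.0936, 0.0493]
tcp_rot: [-3.067, 0.68, -0.002]
wrist_force: [-0.0, -1.3, 5.5]
width: 0.153
grip_force: 42.2
t 22.82 pos [0.4535 0.0936 0.0493] th -0.4361 tilt 0.0016 w 0.153 grip 42.2 F [-0.  -1.3  5.5] q6 2.16
```

```bash
python3 -m creep '[[0,0,-0.3,0,0],[0,0,-0.6,0,0],[0,0,-0.6,0,0],[0,0,-0.6,0,0],[0,0,-0.5,0,0],[0,0,0,-0.8,0],[0,0,0,-0.8,0],[0,0,0,-0.8,0],[0,0,0,-0.8,0],[0,0,0,-0.8,0],[0,0,0,-0.8,0],[0,0,0,-0.8,0],[0,0,0,-0.8,0],[0,0,0,-0.8,0],[0,0,0,-0.8,0],[0,0,0,0,0]]'; python3 go.py .5015,-.2785,.17,.364
```

```text
time: 24.82
tool_pos: [0.4522, 0.0936, 0.1786]
tcp_rot: [-3.09, -0.567, 0.001]
wrist_force: [-0.7, 0.5, -1.2]
width: 0.154
grip_force: 41.4
t 24.82 pos [0.4522 0.0936 0.1786] th 0.3629 tilt 0.0004 w 0.154 grip 41.4 F [-0.7  0.5 -1.2] q6 1.36
.5015,-.2785,.17,.364 spin -0.01 then shift units [-1.73  7.3   0.17]
```

```bash
python3 -m creep '[[-0.13,0.5,0,0,0],[-0.16,0.7,0,0,0],[-0.16,0.7,0,0,0],[-0.16,0.7,0,0,0],[-0.16,0.7,0,0,0],[-0.16,0.7,0,0,0],[-0.16,0.7,0,0,0],[-0.16,0.7,0,0,0],[-0.16,0.7,0,0,0],[-0.16,0.6,0,0,0],[-0.1,0.4,0,0,0],[-0.06,0.2,0,0,0],[0,0,0.4,0,0],[0,0,0.6,0,0],[0,0,0.6,0,0],[0,0,0.4,0,0],[0,0,0.2,0,0],[0,0,0,0,0],[0,0,0,0,0]]'; python3 go.py .5015,-.2785,.0273,.364
python3 - <<'E'
from h import *
p=bot.read_camera("side");im=p["pixels"][:,:,::-1];c=(270,190)
cv2.imwrite("pics/ll.png",cv2.resize(im[c[1]:c[1]+110,c[0]:c[0]+110],None,fx=4,fy=4,interpolation=cv2.INTER_CUBIC))
E
```

```text
time: 27.2
tool_pos: [0.5026, -0.2789, 0.0696]
tcp_rot: [3.088, 0.568, 0.003]
wrist_force: [1.8, -0.2, -1.1]
width: 0.153
grip_force: 41.4
t 27.20 pos [ 0.5026 -0.2789  0.0696] th 0.3639 tilt 0.0022 w 0.153 grip 41.4 F [ 1.8 -0.2 -1.1] q6 0.66
.5015,-.2785,.0273,.364 spin -0.0 then shift units [-0.02 -0.01  0.85]
```

View pics/ll.png

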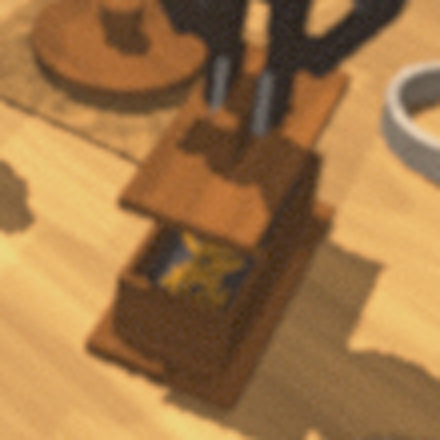

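The long lid hangs level over the long box, its near edge at (195,225), in line with the walls. I lower it.

```bash
python3 -m creep '[[-0.02,0,0.3,0,0],[0,0,0.3,0,0],[0,0,0.15,0,0],[0,0,0.05,0,0],[0,0,0,0,0]]'; python3 go.py
```

```text
time: 27.88
tool_pos: [0.5009, -0.2788, 0.0283]
tcp_rot: [3.09, 0.568, 0.0]
wrist_force: [0.5, 0.4, -1.9]
width: 0.155
grip_force: 41.4
t 27.88 pos [ 0.5009 -0.2788  0.0283] th 0.3637 tilt 0.0002 w 0.155 grip 41.4 F [ 0.5  0.4 -1.9] q6 0.66
```

Good: there was no contact on the way down, so the step is inside. I lower the last bit, release, rise and head for the square lid.

```bash
python3 -m creep '[[0,0,0.04,0,0],[0,0,0,0,0],[0,0,0,0,0.5],[0,0,0,0,0.5],[0,0,0,0,0.5],[0,0,-0.3,0,0.5],[0,0,-0.6,0,0.5],[0,0,-0.6,0,0.5],[0,0,-0.6,0,0.5],[0,0,-0.6,0,0.5],[0,0,-0.5,0,0.5],[0,0,0,0.87,0.5],[0,0,0,0.87,0.5],[0,0,0,0.87,0.5],[0,0,0,0.87,0.5],[0,0,0,0.87,0.5],[0,0,0,0.87,0.5],[0,0,0,0,0.5]]'; python3 go.py .6073,.2767,.18,-.158
```

```text
time: 30.12
tool_pos: [0.5009, -0.2788, 0.1874]
tcp_rot: [3.131, -0.247, 0.002]
wrist_force: [-0.1, 0.9, -0.6]
width: 0.5
grip_force: 0.0
t 30.12 pos [ 0.5009 -0.2788  0.1874] th -0.1573 tilt 0.0012 w 0.500 grip 0.0 F [-0.1  0.9 -0.6] q6 1.18
.6073,.2767,.18,-.158 spin 0.01 then shift units [  0.35 -11.31   0.15]
```

```bash
python3 -m creep '[[0.02,-0.5,0,0,0.5],[0.02,-0.7,0,0,0.5],[0.02,-0.8,0,0,0.5],[0.02,-0.8,0,0,0.5],[0.02,-0.8,0,0,0.5],[0.02,-0.8,0,0,0.5],[0.02,-0.8,0,0,0.5],[0.02,-0.8,0,0,0.5],[0.03,-0.8,0,0,0.5],[0.03,-0.8,0,0,0.5],[0.03,-0.8,0,0,0.5],[0.03,-0.8,0,0,0.5],[0.03,-0.8,0,0,0.5],[0.03,-0.6,0,0,0.5],[0.02,-0.5,0,0,0.5],[0,0,0,0,0.5],[0,0,0,0,0.5]]'; python3 go.py .6073,.2767,.0665,-.158
python3 - <<'E'
from h import *
V=dict(square_box=[],long_lid=[])
for n in("top","side"):
    p=bot.read_camera(n)
    for t,z,u,a in(("square_box",0,(.4555,.0953),-.24),("long_lid",.05,(.5015,-.2785),.364)):
        m=mask(t,p,u,.03)
        if m is None: print(n,t,None);continue
        v=(p,m,np.zeros_like(m));V[t].append(v)
        o=fit(t,[v],*u,z,a);print(n,t,o.x.round(4),round(o.fun,3))
E
```

```text
time: 32.25
tool_pos: [0.6058, 0.2659, 0.1863]
tcp_rot: [3.131, -0.248, -0.0]
wrist_force: [0.3, -0.1, 0.8]
width: 0.495
grip_force: 0.0
t 32.25 pos [0.6058 0.2659 0.1863] th -0.1578 tilt 0.0008 w 0.495 grip 0.0 F [ 0.3 -0.1  0.8] q6 2.11
.6073,.2767,.0665,-.158 spin 0.0 then shift units [-0.   -0.22  2.4 ]
top square_box [ 0.4558  0.0954 -0.2374] 0.03
top long_lid [ 0.5014 -0.2786  0.3548] 0.06
side square_box [ 0.4555  0.0949 -0.2975] 0.064
side long_lid [ 0.5028 -0.2791  0.3623] 0.05
```

The long lid is in place. Now I grasp the square lid.

```bash
python3 -m creep '[[0,-0.22,0.3,0,0.5],[0,0,0.6,0,0.5],[0,0,0.6,0,0.5],[0,0,0.5,0,0.5],[0,0,0.25,0,0.5],[0,0,0.12,0,0.5],[0,0,0,0,0.5],[0,0,0,0,0],[0,0,0,0,0],[0,0,0,0,0],[0,0,0,0,0],[0,0,0,0,0]]' 40; python3 go.py
```

```text
time: 34.05
tool_pos: [0.6087, 0.2777, 0.0694]
tcp_rot: [-3.131, 0.248, -0.004]
wrist_force: [0.5, -1.1, 6.1]
width: 0.154
grip_force: 41.4
t 34.05 pos [0.6087 0.2777 0.0694] th -0.1582 tilt 0.0024 w 0.154 grip 41.4 F [ 0.5 -1.1  6.1] q6 2.12
```

```bash
python3 -m creep '[[0,0,-0.2,0,0],[0,0,-0.5,0,0],[0,0,-0.5,0,0],[0,0,-0.3,0,0],[0,0,0,0.43,0],[0,0,0,0.43,0],[0,0,0,0,0]]'; python3 go.py .4562,.0957,.0424,-.245
```

```text
time: 34.92
tool_pos: [0.6071, 0.2772, 0.1423]
tcp_rot: [3.118, -0.382, -0.002]
wrist_force: [1.1, -0.2, -0.3]
width: 0.156
grip_force: 40.5
t 34.92 pos [0.6071 0.2772 0.1423] th -0.2438 tilt 0.0013 w 0.156 grip 40.5 F [ 1.1 -0.2 -0.3] q6 2.21
.4562,.0957,.0424,-.245 spin 0.01 then shift units [-2.05  4.25  2.  ]
```

```bash
python3 -m creep '[[-0.2,0.4,0,0,0],[-0.3,0.6,0,0,0],[-0.3,0.6,0,0,0],[-0.3,0.6,0,0,0],[-0.3,0.6,0,0,0],[-0.25,0.6,0,0,0],[-0.2,0.5,0,0,0],[-0.15,0.25,0,0,0],[-0.05,0.1,0.3,0,0],[0,0,0.4,0,0],[0,0,0.3,0,0],[0,0,0.2,0,0],[0,0,0,0,0]]'; python3 go.py .4562,.0957,.0424,-.245
```

```text
time: 36.55
tool_pos: [0.456, 0.0961, 0.0817]
tcp_rot: [3.118, -0.382, -0.004]
wrist_force: [-0.2, -0.1, -0.4]
width: 0.152
grip_force: 40.5
t 36.55 pos [0.456  0.0961 0.0817] th -0.2438 tilt 0.0024 w 0.152 grip 40.5 F [-0.2 -0.1 -0.4] q6 1.97
.4562,.0957,.0424,-.245 spin 0.01 then shift units [0.   0.01 0.79]
```

```bash
python3 -m creep '[[0,0,0.3,0,0],[0,0,0.25,0,0],[0,0,0.15,0,0],[0,0,0.05,0,0],[0,0,0,0,0]]'; python3 go.py
```

```text
time: 37.17
tool_pos: [0.4568, 0.096, 0.0453]
tcp_rot: [3.118, -0.383, -0.0]
wrist_force: [0.3, -0.3, -0.5]
width: 0.158
grip_force: 40.5
t 37.17 pos [0.4568 0.096  0.0453] th -0.2442 tilt 0.0001 w 0.158 grip 40.5 F [ 0.3 -0.3 -0.5] q6 1.97
```

Free of contact. I lower the rest, release and lift, then turn towards the round lid at (.5963,-.1065).

```bash
python3 -m creep '[[0,0,0.06,0,0],[0,0,0,0,0],[0,0,0,0,0.6],[0,0,0,0,0.6],[0,0,0,0,0.6],[0,0,-0.3,0,0.6],[0,0,-0.6,0,0.6],[0,0,-0.6,0,0.6],[0,0,-0.6,0,0.6],[0,0,-0.4,0,0.6],[0,0,0,0,0.6]]'; python3 go.py .5963,-.1065,.08,-.244
```

```text
time: 38.55
tool_pos: [0.4588, 0.0963, 0.1704]
tcp_rot: [-3.117, 0.382, -0.009]
wrist_force: [0.2, 0.4, 0.2]
width: 0.6
grip_force: 0.0
t 38.55 pos [0.4588 0.0963 0.1704] th -0.2442 tilt 0.0057 w 0.600 grip 0.0 F [0.2 0.4 0.2] q6 1.97
.5963,-.1065,.08,-.244 spin -0.0 then shift units [3.65 3.27 1.81]
```

```bash
python3 -m creep '[[0.35,0.3,0,0,0.6],[0.55,0.5,0,0,0.6],[0.55,0.5,0,0,0.6],[0.55,0.5,0,0,0.6],[0.55,0.5,0,0,0.6],[0.55,0.5,0,0,0.6],[0.35,0.3,0.3,0,0.6],[0.2,0.17,0.5,0,0.6],[0,0,0.5,0,0.6],[0,0,0.5,0,0.6],[0,0,0,0,0.6]]'; python3 go.py .5963,-.1065,-.0125,-.244
python3 - <<'E'
from h import *
for n in("top","side"):
    p=bot.read_camera(n)
    for t,z,u,a in(("round_box",0,(.6069,.2775),0),("square_lid",.065,(.4557,.095),-.244)):
        m=mask(t,p,u,.03)
        if m is None: print(n,t,None);continue
        o=fit(t,[(p,m,np.zeros_like(m))],*u,z,a,t!="round_box");print(n,t,o.x.round(4),round(o.fun,3))
E
```

```text
time: 39.92
tool_pos: [0.5911, -0.1062, 0.0737]
tcp_rot: [-3.117, 0.383, 0.011]
wrist_force: [-0.6, -0.2, -0.1]
width: 0.599
grip_force: 0.0
t 39.92 pos [ 0.5911 -0.1062  0.0737] th -0.2444 tilt 0.0074 w 0.599 grip 0.0 F [-0.6 -0.2 -0.1] q6 1.60
.5963,-.1065,-.0125,-.244 spin -0.0 then shift units [ 0.1  -0.02  1.72]
top round_box None
top square_lid [ 0.4611  0.118  -0.27  ] 0.273
side round_box [0.6086 0.2809 0.0491] 0.089
side square_lid [ 0.4553  0.0948 -0.2291] 0.042
```

```bash
python3 -m creep '[[0.1,-0.02,0.4,0,0.6],[0,0,0.5,0,0.6],[0,0,0.4,0,0.6],[0,0,0.27,0,0.6],[0,0,0.12,0,0.6],[0,0,0,0,0.6],[0,0,0,0,0.2],[0,0,0,0,0.2],[0,0,0,0,0.2],[0,0,0,0,0.2],[0,0,0,0,0.2]]' 40; python3 go.py
```

```text
time: 41.6
tool_pos: [0.6006, -0.1073, -0.0059]
tcp_rot: [3.118, -0.383, 0.003]
wrist_force: [0.0, 0.6, 6.0]
width: 0.304
grip_force: 39.8
t 41.60 pos [ 0.6006 -0.1073 -0.0059] th -0.2442 tilt 0.0022 w 0.304 grip 39.8 F [0.  0.6 6. ] q6 1.60
```

```bash
python3 -m creep '[[0,0,-0.2,0,0.2],[0,0,-0.5,0,0.2],[0,0,-0.6,0,0.2],[0,0,-0.6,0,0.2],[0,0,-0.6,0,0.2],[0,0,-0.5,0,0.2],[0,0,-0.2,0,0.2],[0,0,0,0,0.2]]'; python3 go.py .6075,.2785,.11,-.244
```

```text
time: 42.6
tool_pos: [0.5995, -0.1071, 0.1531]
tcp_rot: [3.118, -0.383, 0.001]
wrist_force: [0.2, 0.7, -1.6]
width: 0.308
grip_force: 39.5
t 42.60 pos [ 0.5995 -0.1071  0.1531] th -0.2442 tilt 0.0006 w 0.308 grip 39.5 F [ 0.2  0.7 -1.6] q6 1.60
.6075,.2785,.11,-.244 spin -0.0 then shift units [-1.71 -7.52  0.86]
```

```bash
python3 -m creep '[[-0.1,-0.45,0,0,0.2],[-0.16,-0.7,0,0,0.2],[-0.16,-0.7,0,0,0.2],[-0.16,-0.7,0,0,0.2],[-0.16,-0.7,0,0,0.2],[-0.16,-0.7,0,0,0.2],[-0.16,-0.7,0,0,0.2],[-0.16,-0.7,0,0,0.2],[-0.16,-0.7,0,0,0.2],[-0.15,-0.7,0,0,0.2],[-0.12,-0.5,0,0,0.2],[-0.06,-0.27,0.2,0,0.2],[0,0,0.4,0,0.2],[0,0,0.26,0,0.2],[0,0,0,0,0.2],[0,0,0,0,0.2]]'; python3 go.py .6075,.2785,.0681,-.244
python3 - <<'E'
from h import *
s=bot.read_state();z=.011+s["tool_pos"][2]+.0059
L=[];B=[]
for n in("top","side"):
    p=bot.read_camera(n)
    ml=mask("round_lid",p,s["tool_pos"][:2],z);mb=mask("round_box",p,(.607,.278),.03)
    for t,zz,m in(("round_lid",z,ml),("round_box",0,mb)):
        if m is None: print(n,t,None);continue
        ig=np.zeros_like(m)
        if t=="round_box": ig=cv2.dilate(render(p,"round_lid",s["tool_pos"][0],s["tool_pos"][1],z,0),np.ones((5,5)))>.02
        o=fit(t,[(p,m,ig)],.607,.278,zz,0,False);print(n,t,o.x.round(4),round(o.fun,3))
p=bot.read_camera("side");im=p["pixels"][:,:,::-1];c=(150,60)
cv2.imwrite("pics/rl.png",cv2.resize(im[c[1]:c[1]+140,c[0]:c[0]+140],None,fx=4,fy=4,interpolation=cv2.INTER_CUBIC))
E
```

```text
time: 44.6
tool_pos: [0.6077, 0.2776, 0.1099]
tcp_rot: [3.118, -0.384, 0.0]
wrist_force: [0.4, 0.1, -1.7]
width: 0.307
grip_force: 39.6
t 44.60 pos [0.6077 0.2776 0.1099] th -0.2453 tilt 0.0001 w 0.307 grip 39.6 F [ 0.4  0.1 -1.7] q6 2.21
.6075,.2785,.0681,-.244 spin -0.01 then shift units [-0.01 -0.02  0.84]
top round_lid [0.6037 0.2784 0.2294] 0.389
top round_box [ 0.6071  0.2776 -0.0874] 0.039
side round_lid [0.6069 0.2825 0.0516] 0.129
side round_box [ 0.6085  0.2809 -0.0191] 0.069
```

View pics/rl.png

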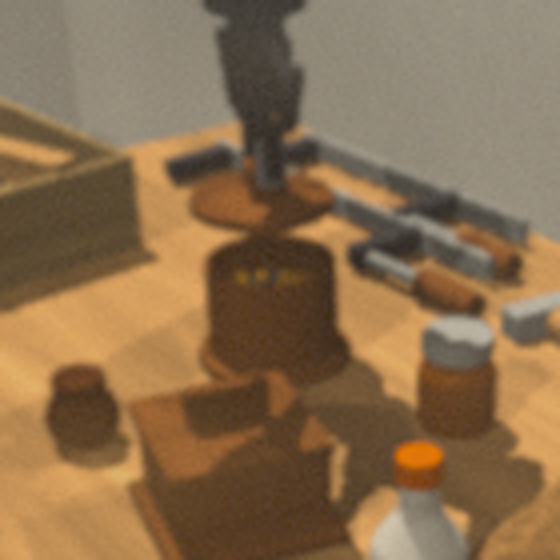

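The lid hangs level at (262,200), slightly left of the box rim centred at x≈271. That fits the 4 mm off-centre grasp along tool x. I shift +3.5 mm along tool x and lower.

```bash
python3 -m creep '[[0.07,0,0.3,0,0.2],[0,0,0.25,0,0.2],[0,0,0.15,0,0.2],[0,0,0.1,0,0.2],[0,0,0,0,0.2]]'; python3 go.py
```

```text
time: 45.58
tool_pos: [0.6106, 0.2776, 0.0693]
tcp_rot: [3.118, -0.383, -0.001]
wrist_force: [0.6, 0.5, -0.9]
width: 0.306
grip_force: 39.5
t 45.58 pos [0.6106 0.2776 0.0693] th -0.2442 tilt 0.0008 w 0.306 grip 39.5 F [ 0.6  0.5 -0.9] q6 2.20
```

```bash
python3 -m creep '[[0,0,0.03,0,0.2],[0,0,0,0,0.2],[0,0,0,0,0.6],[0,0,0,0,0.6],[0,0,0,0,0.6],[0,0,-0.3,0,0.6],[0,0,-0.6,0,0.6],[0,0,-0.6,0,0.6],[0,0,-0.6,0,0.6],[0.1,0.7,-0.4,0,0.6],[0.15,0.8,0,0,0.6],[0.15,0.8,0,0,0.6],[0.15,0.8,0,0,0.6],[0.15,0.8,0,0,0.6],[0.15,0.8,0,0,0.6],[0.15,0.8,0,0,0.6],[0,0,0,0,0.6],[0,0,0,0,0.6]]'; python3 - <<'E'
from h import *
o=[]
for n,c in(("top",(70,100,380,260)),("side",(150,90,370,310))):
    p=bot.read_camera(n)
    for t,z,u,a in(("round_lid",.085,(.607,.278),0),("square_lid",.065,(.4557,.095),-.244),("long_lid",.05,(.5015,-.2785),.364)):
        m=mask(t,p,u,z)
        if m is None: print(n,t,None);continue
        r=fit(t,[(p,m,np.zeros_like(m))],*u,z,a,t!="round_lid");print(n,t,r.x.round(4),round(r.fun,3))
    im=p["pixels"][:,:,::-1][c[1]:c[3],c[0]:c[2]];o.append(cv2.resize(im,(400,int(400*im.shape[0]/im.shape[1])),interpolation=cv2.INTER_CUBIC))
h=max(i.shape[0] for i in o);o=[cv2.copyMakeBorder(i,0,h-i.shape[0],0,0,cv2.BORDER_CONSTANT) for i in o]
cv2.imwrite("pics/end.png",np.hstack(o))
E
```

```text
time: 47.82
tool_pos: [0.5932, -0.0011, 0.1944]
tcp_rot: [-3.117, 0.384, -0.002]
wrist_force: [0.6, -0.0, -0.4]
width: 0.597
grip_force: 0.0
top round_lid [0.6088 0.2802 0.0071] 0.068
top square_lid None
top long_lid [ 0.5021 -0.2785  0.3669] 0.055
side round_lid [ 0.6103  0.2815 -0.0941] 0.143
side square_lid [ 0.4569  0.0963 -0.2506] 0.058
side long_lid [ 0.5022 -0.2794  0.3613] 0.029
```

View pics/end.png

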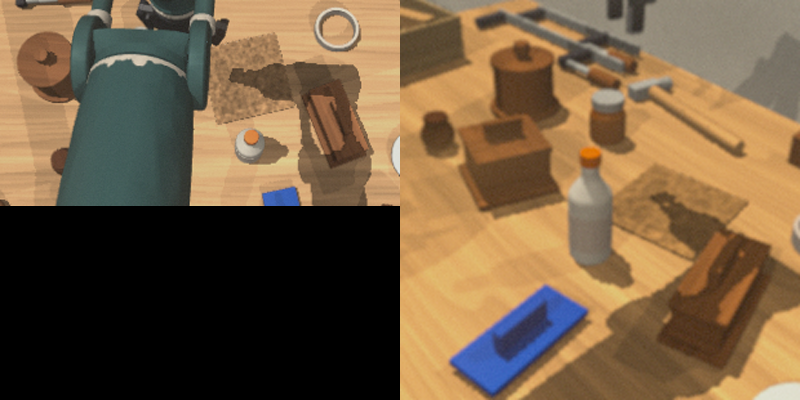

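The round lid at (522,60), square lid at (505,135) and long lid at (725,270) in the side half all look seated, with the obstacles unmoved. One close check of seating with overlays at the rim heights.

```bash
python3 - <<'E'
from h import *
p=bot.read_camera("side");o=[]
for c,L in(((180,95),("round_lid",.6085,.2795,.085,0)),((175,140),("square_lid",.4565,.0955,.065,-.245)),((285,205),("long_lid",.502,-.279,.05,.362))):
    w=78;im=cv2.resize(p["pixels"][:,:,::-1][c[1]:c[1]+w,c[0]:c[0]+w],None,fx=3.3,fy=3.3,interpolation=cv2.INTER_CUBIC);b=im.copy()
    q=((proj(p,place(P[L[0]][0],*L[1:]))-c+.5)*3.3).astype(np.int32);cv2.polylines(b,[cv2.convexHull(q)],True,(0,255,0),1);o.append(np.vstack([im,b]))
cv2.imwrite("pics/seat.png",np.hstack(o))
E
```

```text
(no output)
```

View pics/seat.png

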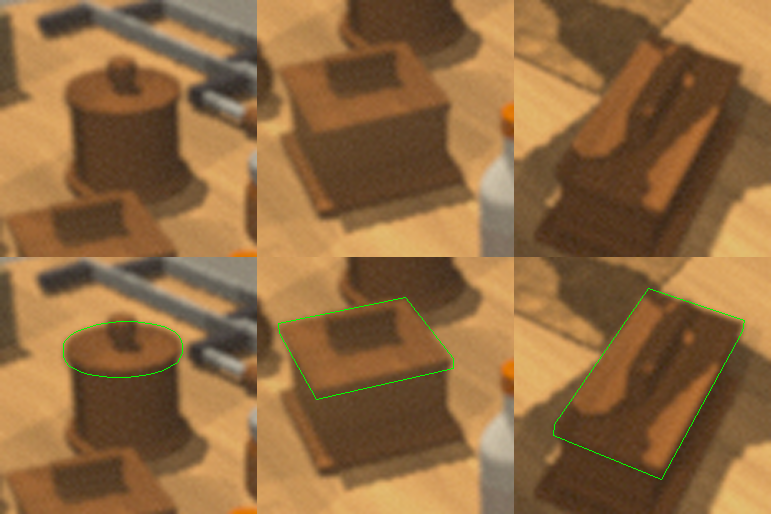

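The overlays at seated height match all three lids, which lie flat and closed. I hand in.

```bash
python3 -c "
from workcell import bot
print(bot.finish_job())"
```

```text
the job is handed in; nothing more can be done
None
```

I put all three lids on their own boxes and handed the job in at about 48 s of robot time; in the last pictures they lie flat, closed and released, with nothing knocked over (no verdict came back).

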